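Load enamelled glass tiles onto the kiln shelf

ROBOT

A 7-joint arm with a two-finger parallel gripper is mounted at the origin on the work surface. World frame = base frame: x ahead of the robot, y to its left, z up, the work surface at z = 0. Lengths are in mm, angles in rad, forces in N, time in s.
With the tool pointing down it reaches from about 425 to 825 mm from the base axis. Payload 3.6 kg.
Tool frame: the origin (TCP) lies midway between the tips of the shut fingers; the grasp point (between the pads) lies 19 mm behind it (ctrl.hold_point_z is the z of the grasp point in the tool frame, in mm); z points along the fingers, y is the line along which they close (so a half turn about z gives the same grasp; the last joint's range is limited). The gripper opens to 93 mm and grips with 3 to 60 N. Pads are 15 mm wide; open, the fingers measure 128 mm over their backs; the gripper's body (75 mm by 188 mm) begins 65 mm behind the grasp point.
Start: joints at [1.087, 0.615, -0.013, 1.423, 0.008, 1.103, -0.04], TCP at [286.707, -583.319, 218.64] pointing down, gripper open.
Joint ranges: [-3.12, 3.12], [-0.3, 2.06], [-1.34, 1.32], [0.26, 2.42], [-1.36, 4.5], [0.01, 1.98], [-2.84, 2.84]. Speed limits (rad/s): [2.79, 2.79, 3.14, 3.14, 3.14, 3.14, 3.14].

INTERFACE

Orientations are given as a 3x3 rotation matrix whose columns are the frame's x, y, z axes.
In Python, from workcell import ctrl, viewer, workorder gives the robot as it stands. The module is installed in compiled form; this text tells all that it offers.
- The arm moves only by the tool play_rows, never from a script. Its argument "targets" is a list of rows, each a list of 3 entries, a list of its own where there are three numbers: the opening, from 0 (shut) to 1 (fully open), then the shift along the world's x, y, z in mm, then the turn, a rotation vector about the world's x, y, z in rad. In form: [[claw, [tx, ty, tz], [ax, ay, az]], ...]. A call has 1 to 20 rows; each row is the pose to reach, as a shift and turn from the pose commanded when the call began; what a row does not reach only later rows make up. A row lasts 1/8 s, in which the tool goes at most 62.5 mm and 10.7 degrees, less where a joint would pass 70% of its speed; a pose out of reach is approached as far as the arm can. A call with a gripper value outside its range is refused whole. The fingers move at their own pace and stop on an object; the grip force is fixed at half the most. Time passes only in rows, so rows that repeat a pose let the fingers close. It gives the time, the measured TCP pose, the force, the opening and the grip force at its end, in the units of the state.
- ctrl.observe(): the state, without advancing time (a new reading comes with each control period).
- viewer.snapshot(name): name is "scene" or "top" or "wrist"; returns the picture (400x640x3 uint8, red, green, blue); there is no depth.
- viewer.calibration(name): a dict with "fx", "fy", "cx", "cy" (pixels), "dist_coeffs" ([k1, k2, p1, p2, k3] as OpenCV has them; the pictures are not rectified), "eye" and "attitude" of the camera in the world. Camera axes: x right, y down, z forward; pixel columns grow to the right and rows downward; lengths in mm; the calibration is good to about 2 mm. A picture is of the moment at which its call begins: read the wrist's pose just before it. calibration takes no time and is no camera call; for the wrist camera it gives the pose at the moment of the call.
- workorder.sign_off(): hands the job in; it is judged then, once.
The state is a dict: "time": time; "qpos": joint angles; "joint_velocities": joint speeds; "tau": joint torques, N m; "position": TCP position; "tcp_rot": TCP orientation; "ft_force": force on the tool from outside, world axes, zero at the start; "ft_torque": the same for the moment, N m; "gripper_width": finger opening in mm; "grip_force": force on a finger pad.
Only numpy, scipy, OpenCV 4.12 (cv2) and the standard library are available. Lean on these libraries where they do the work, as an engineer would, in place of code of your own. Each camera call takes 0.05 s, during which the arm holds its last target. There are 200 camera calls.

TASK

First clear the shelf: stand the tan kiln prop that was left on the cream kiln shelf upright in the metal prop tray; then take the spatula from its rack, slide its blade under each freshly enamelled glass tile on the dark mat, between its feet, and carry the tiles, face up and level and never touched by fingers or arm, onto the kiln shelf, setting each down softly so that it stands wholly on the shelf, clear of the other tiles. When all the tiles are loaded, press the red plunger of the bench timer fully down and let it spring back, to start the drying time; the spatula must end back in the notches of its rack. Leave the jars, paddle, weight and sponge where they are.

Things in the scene. Friction and masses are not known exactly. Their poses are not given: they have to be found in the camera images.
- tile_blue: square glass tile 80 x 80 x 6 mm, blue enamelled face with a white ring, on four glass feet 10 mm across, 8 mm high, 33 mm either way from its middle (56 mm free between neighbouring feet, from all four sides); underside 8 mm, face 14 mm above its support; about 0.11 kg. Origin: its middle, level with the soles of the feet; x, y along its sides, z up. Starts on the mat; may be absent
- tile_amber: square glass tile 80 x 80 x 6 mm, amber enamelled face with a white ring, on four glass feet 10 mm across, 8 mm high, 33 mm either way from its middle (56 mm free between neighbouring feet, from all four sides); underside 8 mm, face 14 mm above its support; about 0.11 kg. Origin: its middle, level with the soles of the feet; x, y along its sides, z up. Starts on the mat; may be absent
- tile_red: square glass tile 80 x 80 x 6 mm, red enamelled face with a white ring, on four glass feet 10 mm across, 8 mm high, 33 mm either way from its middle (56 mm free between neighbouring feet, from all four sides); underside 8 mm, face 14 mm above its support; about 0.11 kg. Origin: its middle, level with the soles of the feet; x, y along its sides, z up. Starts on the mat; may be absent
- mat: dark grey painting mat, fixed, 360 (x) x 220 (y) x 2 mm; origin: centre of its underside on the table, x and y along its sides
- shelf: cream ceramic kiln shelf slab, fixed, lying on the table, 400 (x) x 200 (y) x 12 mm; origin: centre of its underside, its top face is at z = 12 mm; x along the long side
- spatula: cranked spatula, 0.2 kg; origin below the grip point, level with the blade's underside; x to the blade, z up. Steel blade 42 wide, 2 thick, from x = 75 to 165 mm (bevelled tip to 169), underside z = 0; neck 8 mm thick rises from the blade's heel (x = 78) to a straight level wooden handle, x = -60 to 50, 20 wide, 22 high, middle at z = 60 mm. Centre of mass within 35 mm of x = 0
- spatula_grip (a point): point inside the spatula's handle to grip from above across its 20 mm width: spatula frame (0, 0, 60) mm; in the rack it lies midway between the two uprights
- spatula_blade (a point): middle of the blade's underside: spatula frame (120, 0, 0) mm
- rack: wooden rack, fixed: foot board 130 (x) x 64 x 12 mm, uprights 8 mm thick at x = +-42 mm, each with a notch 28 mm wide, open above, floor at z = 64, horns to z = 78 mm. The spatula's handle lies in both notches along x, blade free beyond +x, its underside 15 mm above the table. Origin: centre of its underside
- rack_seat (a point): where the spatula's grip point lies when the spatula is in the rack: rack frame (0, 0, 75) mm; x and y as the rack's
- plunger (a joint): travel of the bench timer's red plunger, m: 0 up, 0.012 fully down at its stop; a spring returns it, 1.2 N to start it and 6 N to hold it at the stop
- plunger_top (a point): middle of the top of the red plunger head (34 mm across, top 96 mm above the table when up; moves straight down 12 mm) on a fixed round grey timer 84 mm across and 66 mm high
- jar_blue: blue enamel jar with black lid, 44 mm across, 54 mm high, loose, to be left alone; origin: centre of its underside
- jar_amber: amber enamel jar with black lid, 44 mm across, 54 mm high, loose, to be left alone; origin: centre of its underside
- jar_red: red enamel jar with black lid, 44 mm across, 54 mm high, loose, to be left alone; origin: centre of its underside
- paddle: graphite paddle with wooden handle, 260 mm long, 14 mm high, lying loose, to be left alone; origin near its middle on the table, x towards the graphite
- weight: small brass weight with a knob, 36 mm across, 45 mm high, loose, to be left alone; origin: centre of its underside
- prop: tan square kiln prop, 32 x 32 x 40 mm, 0.08 kg, starts standing loose on the kiln shelf; origin: centre of its underside, z up, x and y along its sides
- tray: shallow open metal prop tray, fixed on the table, 110 (x) x 84 (y) x 22 mm outside, walls and floor 3 mm thick; origin: centre of its underside
- sponge: yellow block sponge 90 x 60 x 30 mm, loose, to be left alone; origin: centre of its underside

How it is judged:
By the outcome, as a careful person would: the job done as asked, in the order asked, and still so for the second after the job is handed in, with the robot touching nothing.
Of tile_blue, tile_amber, tile_red only 2 to 3 are there at a start; the rules pass over those that are not, and their reading is None.
At some moment in a run one of tile_blue, tile_amber, tile_red may be knocked a few centimetres aside while the robot is not near it.
It also fails if it takes over 208 s, if anything falls off the work surface, if the arm or the gripper's body presses on something with over 40 N, if the wrist force passes 120 N, or if a joint passes its speed limit or range.

## Working session

There is one attempt and no reset: what is moved stays moved. The work goes in short steps, Python scripts to look and compute and a tool call to move; the robot and the scene stay as the last step left them, time stands still between calls to the robot, and variables do not carry over. Pictures are saved under pics/ and viewed, at most 14 in all, crops included, and the job is handed in when it is done.

Besides the shell and the picture viewer there is one more tool, called after "Request:" as a command line: name --argument value ..., lists and objects as JSON in quotes. play_rows: Moves the arm, as the interface text tells. Its arguments: {"type":"object","properties":{"targets":{"type":"array","items":{"type":"array"}}},"required":["targets"]}

```bash
mkdir -p pics; cat > h.py <<'E'
import numpy as np, cv2
from workcell import ctrl, viewer
def snap(n,f):
    c=viewer.calibration(n); im=viewer.snapshot(n); cv2.imwrite('pics/'+f,im[:,:,::-1]); return im,c
def K(c): return np.array([[c['fx'],0,c['cx']],[0,c['fy'],c['cy']],[0,0,1.]])
def ray(c,p):
    u=cv2.undistortPoints(np.array(p,float).reshape(-1,1,2),K(c),np.array(c['dist_coeffs'])).reshape(-1,2)
    return np.c_[u,np.ones(len(u))]@np.array(c['attitude']).T, np.array(c['eye'])
def atz(c,p,z):
    d,e=ray(c,p); return e+d*((z-e[2])/d[:,2])[:,None]
def proj(c,P):
    R=np.array(c['attitude']).T; t=-R@np.array(c['eye'])
    return cv2.projectPoints(np.array(P,float).reshape(-1,1,3),cv2.Rodrigues(R)[0],t,K(c),np.array(c['dist_coeffs']))[0].reshape(-1,2)
def tri(obs):
    A=np.zeros((3,3));b=np.zeros(3)
    for c,p in obs:
        d,e=ray(c,[p]); d=d[0]/np.linalg.norm(d[0]); M=np.eye(3)-np.outer(d,d); A+=M;b+=M@e
    return np.linalg.solve(A,b)
E
python3 - <<'E'
from h import *
s=ctrl.observe(); print(s['time'],s['position'],np.round(s['tcp_rot'],3),s['gripper_width'],ctrl.hold_point_z)
for n in('scene','top','wrist'):
    im,c=snap(n,n+'0.png'); print(n,{k:np.round(v,3).tolist() for k,v in c.items()})
E
```

```text
0.0 [ 286.38629958 -582.6400972   217.48709713] [[ 0.897  0.441 -0.001]
 [ 0.441 -0.897  0.002]
 [-0.    -0.003 -1.   ]] 93.02103209786695 -18.8
scene {'fx': 365.032, 'fy': 365.032, 'cx': 319.907, 'cy': 195.388, 'dist_coeffs': [-0.046, 0.0, 0.0, 0.0, 0.0], 'eye': [1068.287, 734.586, 668.24], 'attitude': [[-0.85, 0.284, -0.443], [0.526, 0.473, -0.707], [0.008, -0.834, -0.551]]}
top {'fx': 366.865, 'fy': 366.865, 'cx': 314.488, 'cy': 200.932, 'dist_coeffs': [-0.05, 0.0, 0.0, 0.0, 0.0], 'eye': [368.646, -20.608, 1181.051], 'attitude': [[0.016, -0.981, 0.193], [-1.0, -0.015, 0.009], [-0.006, -0.193, -0.981]]}
wrist {'fx': 344.926, 'fy': 344.926, 'cx': 323.441, 'cy': 198.453, 'dist_coeffs': [-0.023, 0.0, 0.0, 0.0, 0.0], 'eye': [359.064, -547.639, 385.344], 'attitude': [[0.442, -0.858, -0.263], [-0.897, -0.423, -0.127], [-0.002, 0.293, -0.956]]}
```

View pics/top0.png

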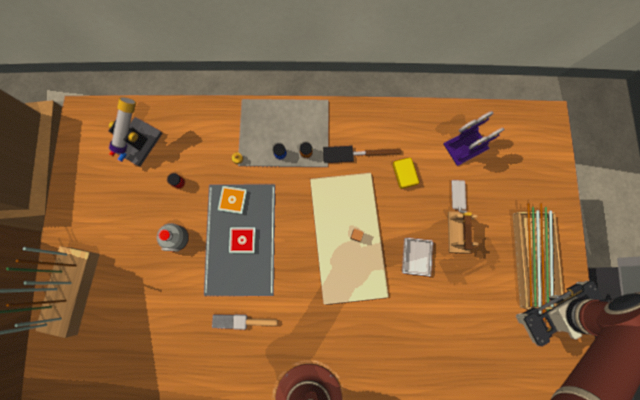

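View pics/scene0.png

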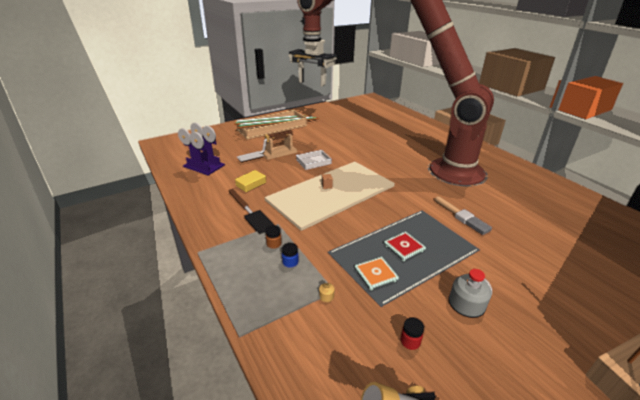

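The top view shows two tiles, amber (232,200) and red (242,240), on the mat. The shelf is around (349,238) with the prop on it at (357,235), the tray is at (419,257), the rack at (460,225) and the timer at (167,237). The scene view shows the same layout. There is no blue tile.

```bash
python3 - <<'E'
from h import *
s,ct=cv2.imread('pics/top0.png'),viewer.calibration('top')
P=lambda n,p,z:print(n,np.round(atz(ct,p,z)[:,:2]).tolist())
P('amber,red',[(232,200),(242,240)],16)
P('mat',[(209,185),(273,185),(273,294),(206,294)],2)
P('shelf',[(311,179),(371,174),(387,297),(325,303)],12)
P('prop',[(355,233)],52)
P('tray',[(407,238),(433,240),(431,276),(404,274)],22)
P('rack',[(460,215),(460,245)],75)
P('blade',[(458,193)],15)
P('plunger',[(166,235)],96)
c=s[160:300,195:475]; cv2.imwrite('pics/c1.png',cv2.resize(c,None,fx=2.8,fy=2.8,interpolation=cv2.INTER_CUBIC))
E
```

```text
amber,red [[597.0, 259.0], [468.0, 219.0]]
mat [[649.0, 342.0], [652.0, 129.0], [301.0, 116.0], [297.0, 327.0]]
shelf [[672.0, 3.0], [692.0, -194.0], [298.0, -239.0], [278.0, -47.0]]
prop [[492.0, -136.0]]
tray [[482.0, -304.0], [476.0, -387.0], [364.0, -376.0], [369.0, -292.0]]
rack [[549.0, -457.0], [457.0, -452.0]]
blade [[632.0, -478.0]]
plunger [[471.0, 433.0]]
```

View pics/c1.png

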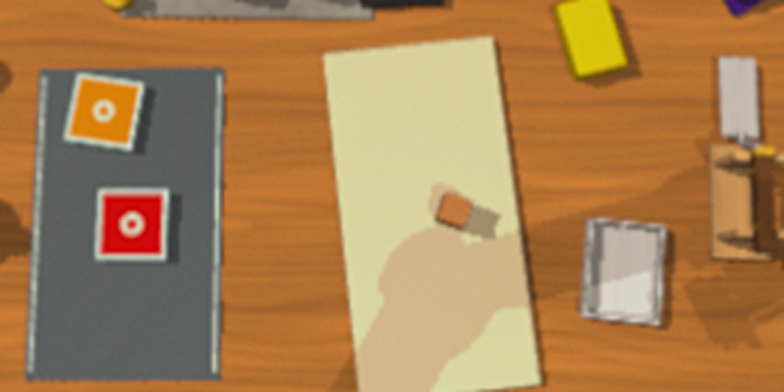

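Request:
play_rows --targets '[[1, [190, 280, 90], [0, 0, -0.457]], [1, [190, 280, 90], [0, 0, -0.457]], [1, [190, 280, 90], [0, 0, -0.457]], [1, [190, 280, 90], [0, 0, -0.457]], [1, [190, 280, 90], [0, 0, -0.457]], [1, [190, 280, 90], [0, 0, -0.457]], [1, [190, 280, 90], [0, 0, -0.457]], [1, [190, 280, 90], [0, 0, -0.457]], [1, [190, 280, 90], [0, 0, -0.457]], [1, [190, 280, 90], [0, 0, -0.457]]]'

```text
time: 1.4
position: [475.7, -304.6, 308.3]
tcp_rot: [[1.0, -0.003, -0.001], [-0.003, -1.0, 0.0], [-0.001, -0.0, -1.0]]
ft_force: [-0.3, 0.1, -1.2]
gripper_width: 93.1
grip_force: 0.0
```

```bash
python3 - <<'E'
from h import *
s=ctrl.observe(); print(s['time'],s['position'],np.round(s['tcp_rot'],3))
im,c=snap('wrist','w1.png'); print(c); np.save('w1.npy',c,allow_pickle=True)
cv2.imwrite('pics/w1b.png',cv2.resize(im[:,:,::-1],None,fx=1.25,fy=1.25))
E
```

```text
1.4 [ 475.71880278 -304.55098884  308.27089516] [[ 1.    -0.003 -0.001]
 [-0.003 -1.     0.   ]
 [-0.001 -0.    -1.   ]]
{'fx': 344.9258534358202, 'fy': 344.9258534358202, 'cx': 323.4405500455747, 'cy': 198.4530116490878, 'dist_coeffs': array([-0.02326947,  0.        ,  0.        ,  0.        ,  0.        ]), 'eye': array([ 556.72542775, -305.37161497,  475.93728022]), 'attitude': array([[-1.99849318e-03, -9.56003565e-01, -2.93348241e-01],
       [-9.99997915e-01,  2.03398956e-03,  1.84039764e-04],
       [ 4.20724589e-04,  2.93347997e-01, -9.56005636e-01]])}
```

View pics/w1b.png

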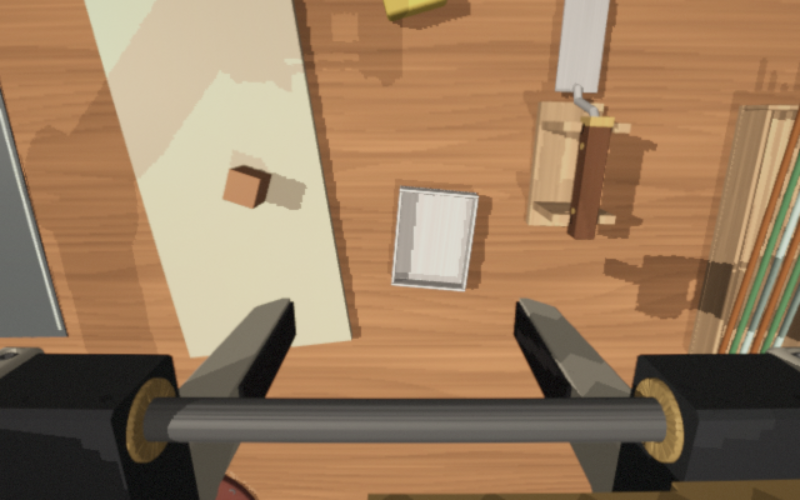

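Wrist view (shown at 1.25x): prop at (245,187), tray at (435,238) and rack with the spatula at (585,165). The handle runs from (597,120) to (580,238).

```bash
python3 - <<'E'
from h import *
im=cv2.imread('pics/w1.png')
def z(x,y,w,h,f): return cv2.resize(im[y:y+h,x:x+w],None,fx=f,fy=f,interpolation=cv2.INTER_CUBIC)
m=np.zeros((600,800,3),np.uint8)
a=z(165,120,90,60,4); m[:240,:360]=a
b=z(300,140,90,100,3.6); m[240:600,:324]=b
d=z(410,0,110,200,3); m[:600,400:730]=d
cv2.imwrite('pics/m1.png',m)
E
```

```text
(no output)
```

View pics/m1.png

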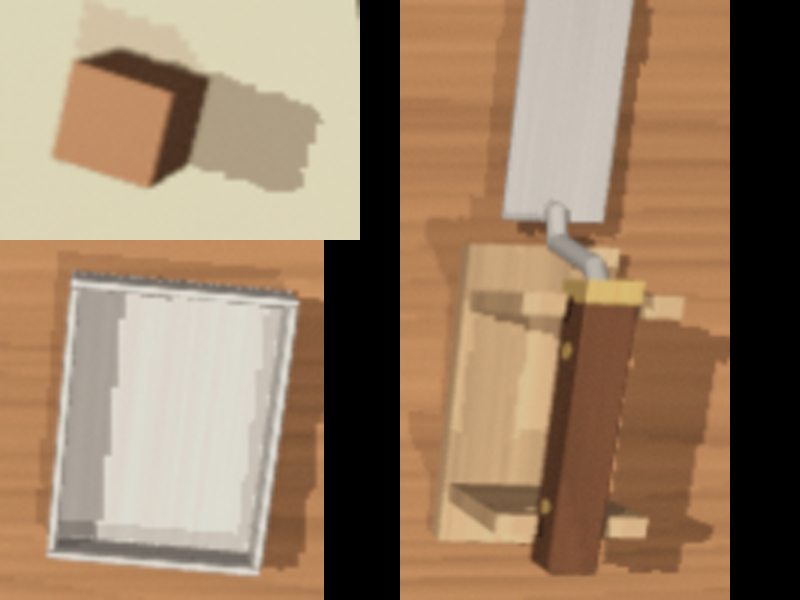

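```bash
python3 - <<'E'
from h import *
c=np.load('w1.npy',allow_pickle=True).item(); ct=viewer.calibration('top')
def q(pts,o,f,off=(0,0)): return (np.array(pts,float)-off)/f+o
def P(n,p,z): r=atz(c,p,z)[:,:2]; print(n,np.round(r,1).tolist(),np.round(r.mean(0),1)); return r
def ang(a,b): d=b-a; return np.degrees(np.arctan2(d[1],d[0]))
pr=q([(76,61),(175,92),(150,187),(52,156)],(165,120),4)
r=P('prop',pr,52); print(ang(r[3],r[0]),ang(r[2],r[1]),np.linalg.norm(r[0]-r[1]),np.linalg.norm(r[0]-r[3]))
tr=q([(75,284),(297,299),(259,572),(50,554)],(300,140),3.6,(0,240))
r=P('tray',tr,22); print(ang(r[3],r[0]),ang(r[2],r[1]),np.linalg.norm(r[0]-r[1]),np.linalg.norm(r[0]-r[3]))
h=q([(638,303),(597,573),(586,303),(545,573)],(410,0),3,(400,0))
r=P('handle',h,86); print(ang(r[1],r[0]),ang(r[3],r[2]))
b=q([(503,217),(605,221),(525,0),(633,0)],(410,0),3,(400,0))
r=P('blade',b,17); print(ang(r[0],r[2]),ang(r[1],r[3]))
# height by triangulation with top view
print('prop tri',tri([(c,pr.mean(0)),(ct,(195+454/2.8,160+210/2.8))]))
print('tray tri',tri([(c,tr.mean(0)),(ct,(195+624/2.8,160+271/2.8))]))
print('blade heel mid',tri([(c,b[:2].mean(0)),(ct,(195+742/2.8,160+139/2.8))]))
print('proj handle centre in top', proj(ct,[[490,-455,86]]))
E
```

```text
prop [[507.8, -135.0], [498.2, -164.5], [468.5, -153.7], [478.5, -124.0]] [ 488.3 -144.3]
-20.58414266822006 -19.97388370307271 31.020407619486544 31.316004909561713
tray [[481.4, -302.0], [475.7, -383.9], [367.1, -374.1], [374.9, -291.7]] [ 424.8 -337.9]
-5.504848464108446 -5.144904567838975 82.08772814378462 106.95966877518111
handle [[548.4, -487.3], [445.9, -485.0], [548.3, -468.1], [445.9, -464.4]] [ 497.1 -476.2]
-1.2926577947758628 -2.1087308570514818
blade [[581.6, -457.7], [580.2, -501.1], [663.5, -458.9], [663.9, -502.3]] [ 622.3 -480. ]
-0.8334582299683768 -0.8515464218152131
prop tri [ 486.97968887 -143.06921056   47.57930721]
tray tri [ 423.66099037 -338.92559339   12.45398069]
blade heel mid [ 582.75223969 -494.56402835  -20.38492121]
proj handle centre in top [[461.89368906 233.81675564]]
```

Request:
play_rows --targets '[[1, [6, 60, -20], [0, 0, -0.15]], [1, [12, 115, -60], [0, 0, -0.354]], [1, [12.5, 160.5, -110], [0, 0, -0.354]], [1, [12.5, 160.5, -160], [0, 0, -0.354]], [1, [12.5, 160.5, -210], [0, 0, -0.354]], [1, [12.5, 160.5, -250], [0, 0, -0.354]], [1, [12.5, 160.5, -275], [0, 0, -0.354]], [1, [12.5, 160.5, -275], [0, 0, -0.354]], [0.3, [12.5, 160.5, -275], [0, 0, -0.354]], [0.3, [12.5, 160.5, -275], [0, 0, -0.354]], [0.3, [12.5, 160.5, -275], [0, 0, -0.354]], [0.3, [12.5, 160.5, -275], [0, 0, -0.354]], [0.3, [12.5, 160.5, -275], [0, 0, -0.354]]]'

```text
time: 3.08
position: [489.3, -142.8, 33.9]
tcp_rot: [[0.938, -0.347, 0.0], [-0.347, -0.938, -0.0], [0.0, -0.0, -1.0]]
ft_force: [-0.3, -0.1, 0.5]
gripper_width: 47.2
grip_force: 0.0
```

Request:
play_rows --targets '[[0.15, [0, 0, 0], [0, 0, 0]], [0.15, [0, 0, 0], [0, 0, 0]], [0.15, [0, 0, 0], [0, 0, 0]], [0.15, [0, 0, 0], [0, 0, 0]], [0.15, [0, 0, 0], [0, 0, 0]]]'

```text
time: 3.7
position: [489.2, -142.8, 33.6]
tcp_rot: [[0.938, -0.347, 0.0], [-0.347, -0.938, 0.0], [0.0, -0.0, -1.0]]
ft_force: [0.3, 1.3, 1.0]
gripper_width: 31.8
grip_force: 29.9
```

Request:
play_rows --targets '[[0.15, [0, 0, 40], [0, 0, 0]], [0.15, [-15, -50, 60], [0, 0, 0.1]], [0.15, [-35, -105, 60], [0, 0, 0.2]], [0.15, [-55, -160, 60], [0, 0, 0.26]], [0.15, [-65, -195.5, 60], [0, 0, 0.26]], [0.15, [-65, -195.5, 60], [0, 0, 0.26]], [0.15, [-65, -195.5, 30], [0, 0, 0.26]], [0.15, [-65, -195.5, 5], [0, 0, 0.26]], [0.15, [-65, -195.5, -6], [0, 0, 0.26]], [0.15, [-65, -195.5, -9], [0, 0, 0.26]], [0.15, [-65, -195.5, -9], [0, 0, 0.26]]]'

```text
time: 5.08
position: [425.0, -338.0, 25.3]
tcp_rot: [[0.996, -0.093, 0.001], [-0.093, -0.996, -0.0], [0.001, 0.0, -1.0]]
ft_force: [-0.4, -0.0, -1.4]
gripper_width: 32.2
grip_force: 29.9
```

Request:
play_rows --targets '[[0.15, [0, 0, -0.7], [0, 0, 0]], [0.15, [0, 0, -0.7], [0, 0, 0]], [0.45, [0, 0, -0.7], [0, 0, 0]], [0.45, [0, 0, -0.7], [0, 0, 0]], [0.45, [0, 0, 0], [0, 0, 0]], [0.45, [0, 0, 30], [0, 0, 0]], [0.45, [0, 0, 80], [0, 0, 0]], [0.6, [25, -40, 130], [0, 0, 0.07]], [0.6, [25, -90, 180], [0, 0, 0.07]], [0.6, [25, -135, 205], [0, 0, 0.07]], [0.6, [25, -135, 205], [0, 0, 0.07]]]'

```text
time: 6.45
position: [447.6, -479.7, 232.4]
tcp_rot: [[0.999, -0.032, 0.003], [-0.032, -0.999, -0.008], [0.003, 0.008, -1.0]]
ft_force: [-0.0, -0.3, -0.4]
gripper_width: 56.1
grip_force: 0.0
```

```bash
python3 - <<'E'
from h import *
s=ctrl.observe(); print(s['time'],s['position'],np.round(s['tcp_rot'],3))
im,c=snap('wrist','w2.png'); np.save('w2.npy',c,allow_pickle=True)
cv2.imwrite('pics/w2b.png',cv2.resize(im[:,80:560,::-1],None,fx=1.66,fy=1.5))
E
```

```text
6.45 [ 447.64789657 -479.68532215  232.4425774 ] [[ 0.999 -0.032  0.003]
 [-0.032 -0.999 -0.008]
 [ 0.003  0.008 -1.   ]]
```

View pics/w2b.png

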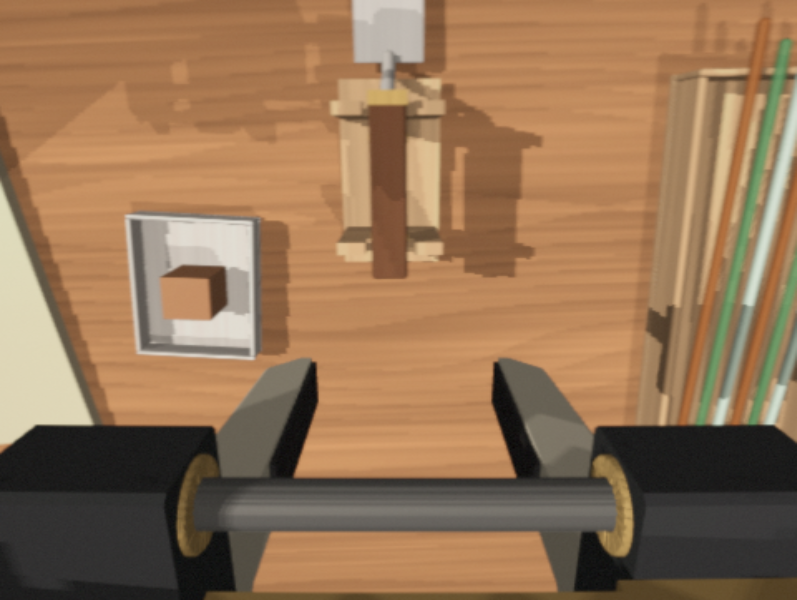

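The prop stands upright in the tray at (193,290). The handle in the rack runs from (389,103) to (390,277), and the blade heel is at (388,62).

```bash
python3 - <<'E'
from h import *
c1=np.load('w1.npy',allow_pickle=True).item();c=np.load('w2.npy',allow_pickle=True).item()
q=lambda p:np.array(p,float)/[1.66,1.5]+[80,0]
f=lambda p,z:print(np.round(atz(c,q(p),z),1).tolist())
f([(389,103),(390,277)],86); f([(371,190),(406,190)],86)
f([(388,62),(353,62),(424,62)],17)
f([(388,107),(390,248)],78)
w1=lambda p:(np.array(p,float)-[400,0])/3+[410,0]
print(tri([(c1,w1((612,303))),(c,q((389,103)))]),tri([(c1,w1((571,573))),(c,q((390,277)))]))
print(tri([(c1,w1((554,219))),(c,q((388,62)))]))
E
```

```text
[[549.3, -477.0, 86.0], [446.7, -473.6, 86.0]]
[[500.7, -465.4, 86.0], [500.1, -484.3, 86.0]]
[[580.5, -476.4, 17.0], [581.1, -454.8, 17.0], [579.8, -498.6, 17.0]]
[[547.7, -476.3, 78.0], [463.5, -474.2, 78.0]]
[ 548.79243404 -476.93983952   87.96006152] [ 446.9054982  -473.67107889   88.26865636]
[ 580.01812661 -476.58176903   23.99592806]
```

Request:
play_rows --targets '[[0.6, [56.5, -1.9, -10], [0, 0, 0]], [0.6, [56.5, -1.9, -50], [0, 0, 0]], [0.6, [56.5, -1.9, -90], [0, 0, 0]], [0.6, [56.5, -1.9, -125], [0, 0, 0]], [0.6, [56.5, -1.9, -155], [0, 0, 0]], [0.6, [56.5, -1.9, -173.6], [0, 0, 0]], [0.6, [56.5, -1.9, -173.6], [0, 0, 0]], [0.05, [56.5, -1.9, -173.6], [0, 0, 0]], [0.05, [56.5, -1.9, -173.6], [0, 0, 0]], [0.05, [56.5, -1.9, -173.6], [0, 0, 0]], [0.05, [56.5, -1.9, -173.6], [0, 0, 0]], [0.05, [56.5, -1.9, -173.6], [0, 0, 0]], [0.05, [56.5, -1.9, -173.6], [0, 0, 0]], [0.05, [56.5, -1.9, -173.6], [0, 0, 0]]]'

```text
time: 8.25
position: [505.9, -475.3, 56.5]
tcp_rot: [[1.0, -0.024, 0.0], [-0.024, -1.0, -0.0], [0.0, 0.0, -1.0]]
ft_force: [0.4, 1.7, 4.8]
gripper_width: 19.7
grip_force: 30.0
```

```bash
cat > tiles.py <<'E'
from h import *
def rect(n,im,c,z=16):
    hsv=cv2.cvtColor(im,cv2.COLOR_RGB2HSV); H,S,V=cv2.split(hsv); out={}
    roi=np.zeros(H.shape,np.uint8)
    R=np.array([[280,100,z],[670,110,z],[670,350,z],[280,350,z]]) if n!='shelf' else np.array([[270,-250,z],[710,-210,z],[690,30,z],[270,-20,z]])
    cv2.fillConvexPoly(roi,proj(c,R).astype(int),1)
    for k,m in(('amber',(H>12)&(H<24)&(S>200)),('red',((H<6)|(H>174))&(S>180))):
        m=(m&(V>120)&(roi>0)).astype(np.uint8)
        nl,l,st,ce=cv2.connectedComponentsWithStats(m)
        if nl<2: continue
        i=1+np.argmax(st[1:,4]); cn=cv2.findContours((l==i).astype(np.uint8),cv2.RETR_EXTERNAL,cv2.CHAIN_APPROX_NONE)[0][0]
        if len(cn)<8: continue
        g=atz(c,cn.reshape(-1,2).astype(float),z)[:,:2].astype(np.float32)
        (x,y),(w,h),a=cv2.minAreaRect(g); a=(a+45)%90-45
        out[k]=(round(x,1),round(y,1),round(w,1),round(h,1),round(a,1))
    return out
E
python3 - <<'E'
from tiles import *
for n in('top','scene'):
    im,c=snap(n,n+'1.png'); print(n,rect('mat',im,c))
print(np.round(ctrl.observe()['qpos'],3))
E
```

```text
top {'amber': (599.7, 259.8, 63.6, 62.6, -8.1), 'red': (469.4, 220.9, 60.5, 62.7, 1.1)}
scene {'red': (473.0, 218.9, 61.1, 60.6, -0.2)}
[ 0.747  0.849 -0.046  1.437  0.046  0.856 -0.908]
```

Request:
play_rows --targets '[[0.05, [0, 0, 15], [0, 0, 0]], [0.05, [0, 0, 40], [0, 0, 0]], [0.05, [0, 0, 75], [0, 0, 0]], [0.05, [10, 25, 110], [0, 0, 0.08]], [0.05, [20, 65, 130], [0, 0, 0.22]], [0.05, [30, 115, 130], [0, 0, 0.38]], [0.05, [40, 165, 130], [0, 0, 0.54]], [0.05, [50, 215, 130], [0, 0, 0.7]], [0.05, [60, 265, 130], [0, 0, 0.86]], [0.05, [70, 315, 130], [0, 0, 1.02]], [0.05, [80, 365, 130], [0, 0, 1.18]], [0.05, [88, 415, 130], [0, 0, 1.32]], [0.05, [94, 455, 130], [0, 0, 1.42]], [0.05, [94, 475, 130], [0, 0, 1.456]], [0.05, [94, 475, 130], [0, 0, 1.456]], [0.05, [94, 475, 130], [0, 0, 1.456]], [0.05, [94, 475, 130], [0, 0, 1.456]]]'

```text
time: 10.48
position: [599.7, -3.0, 185.9]
tcp_rot: [[0.143, 0.99, -0.0], [0.99, -0.143, -0.002], [-0.002, -0.0, -1.0]]
ft_force: [-0.8, 0.1, -2.2]
gripper_width: 19.9
grip_force: 30.0
```

```bash
python3 - <<'E'
from tiles import *
s=ctrl.observe(); print(s['time'],s['position'],np.round(s['tcp_rot'],3),s['ft_force'],s['ft_torque'])
im,c=snap('wrist','w3.png'); np.save('w3.npy',c,allow_pickle=True); print(rect('mat',im,c))
R=np.array(s['tcp_rot']);p=np.array(s['position'])
# predicted blade corners (underside z=0; tcp is 41 above): spatula axes x=R[:,0], y=-R[:,1], z up
o=p+R[:,2]*41.2
for a in [(75,21,2),(75,-21,2),(165,21,2),(165,-21,2)]: print(a,np.round(proj(c,[o+R[:,0]*a[0]-R[:,1]*a[1]-R[:,2]*a[2]])[0],1))
cv2.imwrite('pics/w3b.png',cv2.resize(im[:,:,::-1],None,fx=1.25,fy=1.25))
E
```

```text
10.475 [599.67495666  -3.02729964 185.87610352] [[ 0.143  0.99  -0.   ]
 [ 0.99  -0.143 -0.002]
 [-0.002 -0.    -1.   ]] [-0.75325299  0.09306776 -2.23722261] [-0.06094348 -0.01938405  0.01184533]
{}
(75, 21, 2) [288.5 103.8]
(75, -21, 2) [360.9 103.9]
(165, 21, 2) [283.9 -77.7]
(165, -21, 2) [366.2 -77.6]
```

View pics/w3b.png

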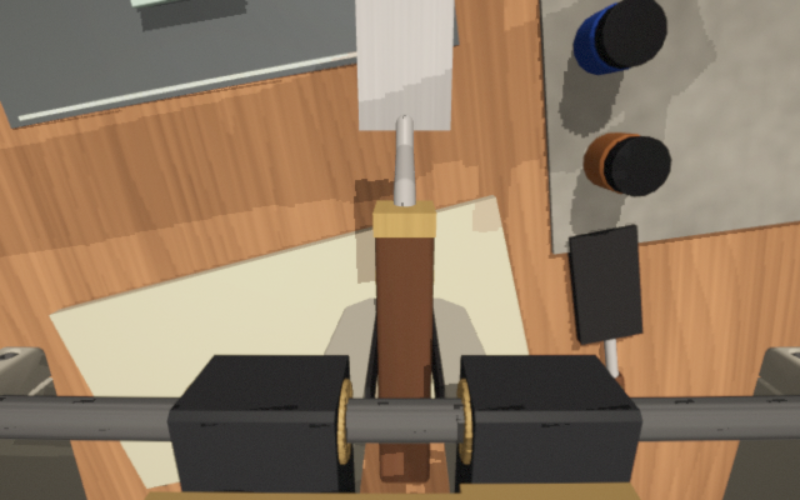

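The gripped spatula sits as predicted: the blade heel is at (359..451,130), and I predicted (361..451,130). Next is a wrist look at amber.

Request:
play_rows --targets '[[0.05, [-25, 45, 20], [0, 0, 0]], [0.05, [-50, 90, 40], [0, 0, 0]], [0.05, [-75, 135, 60], [0, 0, 0]], [0.05, [-100, 170, 64], [0, 0, 0]], [0.05, [-100, 170, 64], [0, 0, 0]], [0.05, [-100, 170, 64], [0, 0, 0]], [0.05, [-100, 170, 64], [0, 0, 0]]]'

```text
time: 11.4
position: [500.6, 167.7, 249.6]
tcp_rot: [[0.142, 0.99, -0.0], [0.99, -0.142, -0.001], [-0.001, -0.0, -1.0]]
ft_force: [-0.3, 0.4, -1.9]
gripper_width: 19.7
grip_force: 30.0
```

```bash
python3 - <<'E'
from tiles import *
s=ctrl.observe(); print(s['time'],s['position'],np.round(s['tcp_rot'][0],3))
im,c=snap('wrist','w4.png'); np.save('w4.npy',c,allow_pickle=True); print(rect('mat',im,c))
im,c=snap('top','t4.png'); print(rect('mat',im,c))
E
```

```text
11.4 [500.5838366  167.74083466 249.60048946] [ 0.142  0.99  -0.   ]
{'red': (475.9, 189.6, 48.1, 17.9, 25.6)}
{'amber': (617.3, 232.1, 20.5, 16.4, 3.1)}
```

View pics/w4.png

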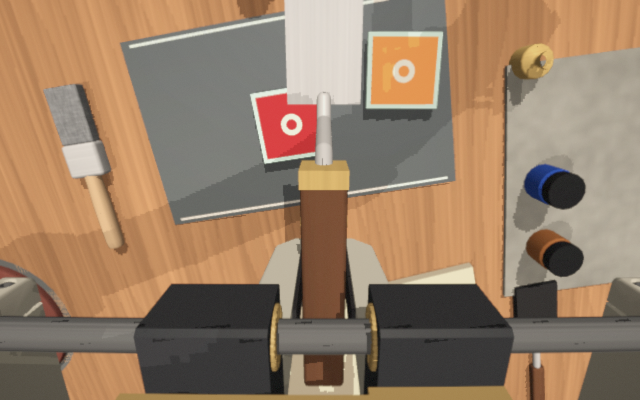

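Amber is fully visible: ring at (403,71), corners near (368,31), (441,31), (438,109), (365,109). Red's ring is at (291,124).

```bash
sed -i 's/(S>200)/(S>130)/;s/(S>180)/(S>130)/' tiles.py; python3 - <<'E'
from tiles import *
c=np.load('w4.npy',allow_pickle=True).item(); im=cv2.imread('pics/w4.png')[:,:,::-1].copy()
print(rect('mat',im,c)); a=atz(c,[(403.5,71),(291.5,124.5)],16); print(a)
g=atz(c,[(367.5,31.5),(441,31.5),(438.5,109.5),(365.5,109)],16)[:,:2].astype(np.float32); print(cv2.minAreaRect(g))
ct=viewer.calibration('top'); print('tri amber', tri([(c,(403.5,71)),(ct,proj(ct,[[599.7,259.8,16]])[0])]))
print('tri red', tri([(c,(291.5,124.5)),(ct,proj(ct,[[469.4,220.9,16]])[0])]))
E
```

```text
{'amber': (601.3, 258.9, 68.5, 69.0, -8.0), 'red': (468.3, 219.1, 65.5, 68.7, 0.5)}
[[601.43590868 258.60289388  16.        ]
 [470.16159776 218.89633067  16.        ]]
((602.0675048828125, 257.868408203125), (81.0390853881836, 82.90204620361328), 82.15132141113281)
tri amber [599.16598176 258.33536385  22.6276478 ]
tri red [469.8072669  219.64844082  19.63224882]
```

Request:
play_rows --targets '[[0.05, [20, -45, -20], [0, 0, 0]], [0.05, [45, -90, -50], [0, 0, 0]], [0.05, [69.4, -133.7, -90], [0, 0, 0]], [0.05, [69.4, -133.7, -130], [0, 0, 0]], [0.05, [69.4, -133.7, -165], [0, 0, 0]], [0.05, [69.4, -133.7, -190], [0, 0, 0]], [0.05, [69.4, -133.7, -204], [0, 0, 0]], [0.05, [69.4, -133.7, -204], [0, 0, 0]], [0.05, [69.4, -133.7, -204], [0, 0, 0]], [0.05, [69.4, -133.7, -204], [0, 0, 0]]]'

```text
time: 12.75
position: [569.8, 36.2, 47.1]
tcp_rot: [[0.139, 0.99, 0.002], [0.99, -0.139, 0.0], [0.0, 0.002, -1.0]]
ft_force: [0.7, -1.0, -2.5]
gripper_width: 19.6
grip_force: 30.0
```

```bash
python3 - <<'E'
from tiles import *
s=ctrl.observe(); print(s['time'],s['position'],np.round(s['tcp_rot'],3),s['ft_force'])
im,c=snap('scene','s5.png'); R=np.array(s['tcp_rot']);p=np.array(s['position']); o=p+R[:,2]*41.2
pts=np.array([proj(c,[o+R[:,0]*a-R[:,1]*b+[0,0,z]])[0] for a,b,z in [(169,21,1),(169,-21,1),(75,21,1),(75,-21,1)]])
x,y=357,185; F=8
b=cv2.resize(im[y:y+70,x-20:x+80,::-1],None,fx=F,fy=F,interpolation=cv2.INTER_CUBIC); print((pts-[x-20,y]+.5)*F, pts)
for q in (pts-[x-20,y]+.5)*F: cv2.drawMarker(b,tuple(int(v) for v in q),(255,0,255),cv2.MARKER_CROSS,14,1)
cv2.imwrite('pics/s5b.png',b)
E
```

```text
12.75 [569.82400175  36.16703817  47.11796288] [[ 0.139  0.99   0.002]
 [ 0.99  -0.139  0.   ]
 [ 0.     0.002 -1.   ]] [ 0.6653923  -1.00307393 -2.54794963]
[[287.87820277 577.37838556]
 [175.62142629 612.76206973]
 [151.70234335 408.70142039]
 [ 45.2598188  439.16965501]] [[372.48477535 256.6722982 ]
 [358.45267829 261.09525872]
 [355.46279292 235.58767755]
 [342.15747735 239.39620688]]
```

View pics/s5b.png

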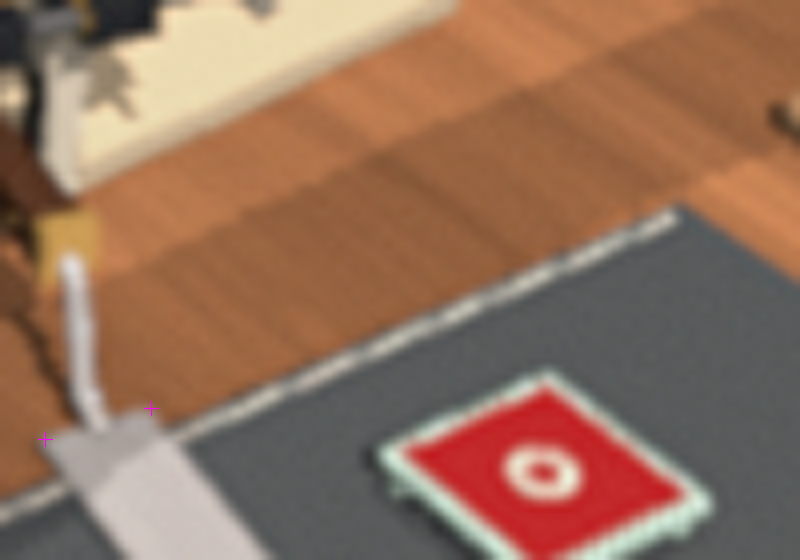

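The heel matches the prediction, but the crop missed the tip, so I'll crop again lower down.

```bash
python3 - <<'E'
from tiles import *
im=cv2.imread('pics/s5.png'); F=8; x,y=330,228
b=cv2.resize(im[y:y+65,x:x+80],None,fx=F,fy=F,interpolation=cv2.INTER_CUBIC)
for q in [(372.5,256.7),(358.5,261.1),(355.5,235.6),(342.2,239.4)]: cv2.drawMarker(b,(int((q[0]-x+.5)*F),int((q[1]-y+.5)*F)),(255,0,255),cv2.MARKER_CROSS,14,1)
cv2.imwrite('pics/s5c.png',b)
E
```

```text
(no output)
```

View pics/s5c.png

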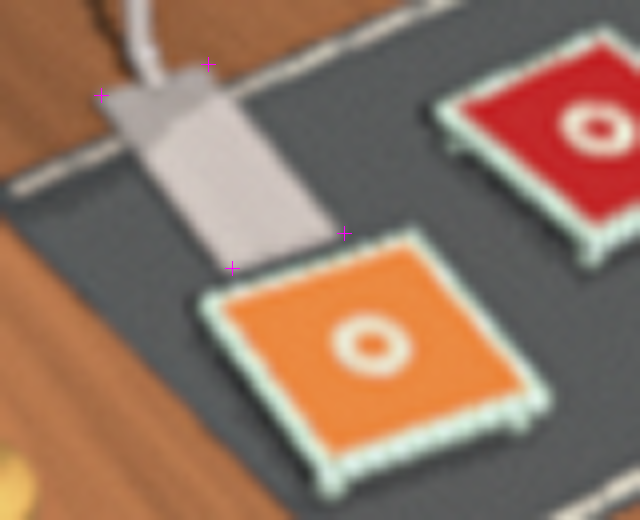

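```bash
python3 - <<'E'
from tiles import *
c=viewer.calibration('scene'); a=np.radians(-8.0); R=np.array([[np.cos(a),-np.sin(a)],[np.sin(a),np.cos(a)]])
P=np.array([[40,-40],[-40,-40],[-40,40],[40,40]])@R.T+[600.8,258.8]
print((proj(c,np.c_[P,np.full(4,16)])-[330,228]+.5)*8)
print(proj(c,np.c_[P,np.full(4,16)]))
im=cv2.imread('pics/s5.png')[:,:,::-1].copy(); print(rect('mat',im,c))
print(np.round(atz(c,np.array([(203,300),(414,235),(550,395),(332,470)])/8-.5+[330,228],16),1).tolist())
E
```

```text
[[205.47058398 296.44026719]
 [422.42269518 227.23447007]
 [561.38952001 392.78823841]
 [334.04192424 472.23669134]]
[[355.183823   264.5550334 ]
 [382.3028369  255.90430876]
 [399.67369    276.5985298 ]
 [371.25524053 286.52958642]]
{'amber': (603.3, 258.3, 66.2, 65.1, -7.6), 'red': (472.9, 218.9, 64.9, 64.9, 0.9)}
[[636.5, 214.5, 16.0], [560.3, 226.2, 16.0], [570.4, 302.8, 16.0], [645.9, 291.8, 16.0]]
```

The tip matches too (markers within about 0.3 px), so the blade is level and aligned with amber at (601.5,258.6). Inserting.

Request:
play_rows --targets '[[0.05, [0, 0, 0], [0, 0, 0]], [0.05, [1.5, 10, 0], [0, 0, 0]], [0.05, [3, 20, 0], [0, 0, 0]], [0.05, [4.5, 30, 0], [0, 0, 0]], [0.05, [6, 40, 0], [0, 0, 0]], [0.05, [7.5, 50, 0], [0, 0, 0]], [0.05, [9, 60, 0], [0, 0, 0]], [0.05, [10.5, 70, 0], [0, 0, 0]], [0.05, [12, 80, 0], [0, 0, 0]], [0.05, [13.5, 90, 0], [0, 0, 0]], [0.05, [15, 99, 0], [0, 0, 0]], [0.05, [15, 99, 0], [0, 0, 0]], [0.05, [15, 99, 0], [0, 0, 0]]]'

```text
time: 14.42
position: [584.1, 134.5, 46.0]
tcp_rot: [[0.139, 0.99, -0.0], [0.99, -0.139, -0.001], [-0.001, -0.0, -1.0]]
ft_force: [-0.5, 0.3, -1.6]
gripper_width: 19.8
grip_force: 30.0
```

```bash
python3 - <<'E'
from tiles import *
s=ctrl.observe(); print(s['time'],s['position'],s['ft_force'],s['ft_torque'])
im,c=snap('scene','s6.png'); print(rect('mat',im,c))
b=cv2.resize(im[215:305,320:440,::-1],None,fx=6,fy=6,interpolation=cv2.INTER_CUBIC); cv2.imwrite('pics/s6b.png',b)
E
```

```text
14.425 [584.06592968 134.48447116  45.95532828] [-0.46721947  0.33050129 -1.552633  ] [-0.06508169 -0.08343908  0.02139715]
{'amber': (603.7, 258.4, 66.2, 65.6, -7.3), 'red': (472.9, 218.9, 64.9, 64.9, 0.9)}
```

View pics/s6b.png

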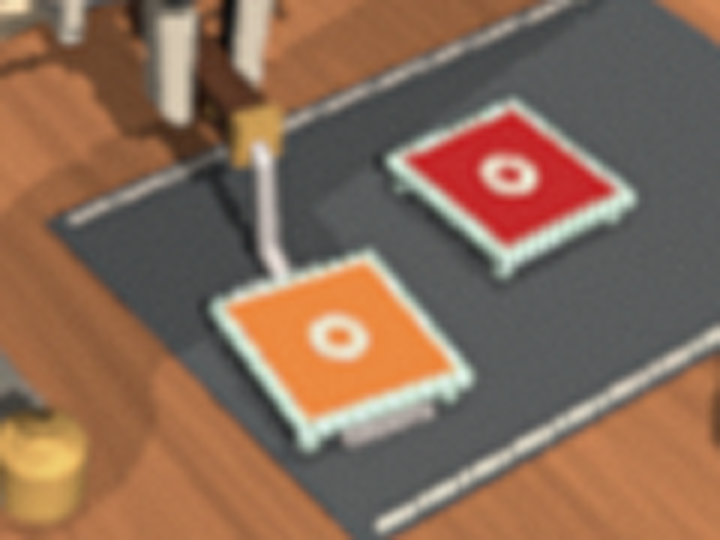

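The blade is under amber between the feet, its tip just showing at (390,425), and the tile has not moved. Lifting.

Request:
play_rows --targets '[[0.05, [0, 0, 2], [0, 0, 0]], [0.05, [0, 0, 3.5], [0, 0, 0]], [0.05, [0, 0, 5], [0, 0, 0]], [0.05, [0, 0, 7], [0, 0, 0]], [0.05, [0, 0, 10], [0, 0, 0]], [0.05, [0, 0, 14], [0, 0, 0]], [0.05, [0, 0, 20], [0, 0, 0]], [0.05, [0, 0, 28], [0, 0, 0]], [0.05, [0, 0, 36], [0, 0, 0]], [0.05, [0, 0, 40], [0, 0, 0]], [0.05, [0, 0, 40], [0, 0, 0]], [0.05, [0, 0, 40], [0, 0, 0]]]'

```text
time: 15.98
position: [583.9, 134.9, 85.8]
tcp_rot: [[0.139, 0.99, -0.001], [0.99, -0.139, -0.0], [-0.0, -0.001, -1.0]]
ft_force: [-1.1, 0.3, -3.4]
gripper_width: 19.6
grip_force: 30.0
```

```bash
python3 - <<'E'
from tiles import *
s=ctrl.observe(); print(s['time'],s['position'],s['ft_force'],s['ft_torque'],np.round(s['tcp_rot'],3))
im,c=snap('scene','s7.png'); 
b=cv2.resize(im[195:285,320:440,::-1],None,fx=6,fy=6,interpolation=cv2.INTER_CUBIC); cv2.imwrite('pics/s7b.png',b)
R=np.array(s['tcp_rot']);p=np.array(s['position']); o=p+R[:,2]*41.2
for h in (10,2):
  print(h,np.round((np.array([proj(c,[o+R[:,0]*(125+a)-R[:,1]*b+[0,0,h]])[0] for a,b in [(-40,-40),(-40,40),(40,40),(40,-40)]])-[320,195]+.5)*6,0).tolist())
E
```

```text
15.975 [583.8833804  134.91996564  85.81543042] [-1.06092884  0.32648854 -3.43699151] [-0.19033883 -0.05184512 -0.03244439] [[ 0.139  0.99  -0.001]
 [ 0.99  -0.139 -0.   ]
 [-0.    -0.001 -1.   ]]
10 [[219.0, 352.0], [385.0, 301.0], [493.0, 424.0], [319.0, 483.0]]
2 [[218.0, 367.0], [383.0, 315.0], [490.0, 438.0], [317.0, 498.0]]
```

View pics/s7b.png

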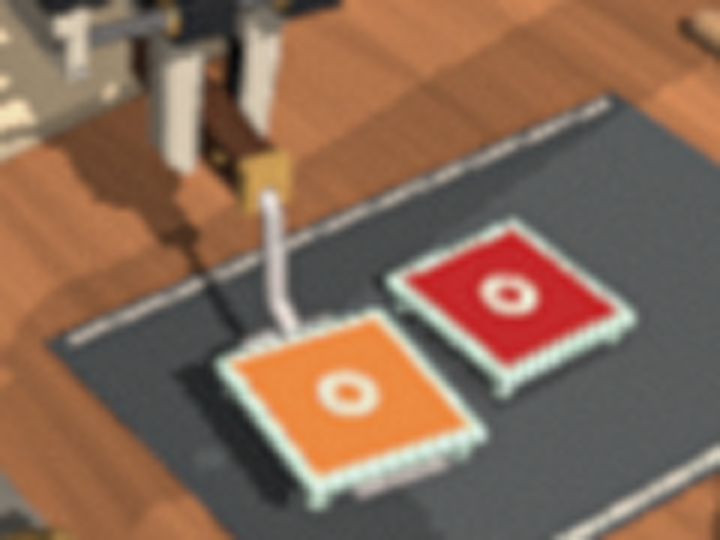

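Amber rides roughly level on the blade (corners (217,362), (378,312), (487,436), (318,500)). Carrying it to the shelf.

Request:
play_rows --targets '[[0.05, [-0.4, -5, 0], [0, 0, 0]], [0.05, [-1.3, -15, 0], [0, 0, 0]], [0.05, [-2.7, -32, 0], [0, 0, 0]], [0.05, [-4.9, -57, 0], [0, 0, 0]], [0.05, [-7.4, -87, 0], [0, 0, 0]], [0.05, [-10, -117, 0], [0, 0, 0]], [0.05, [-12.6, -147, 0], [0, 0, 0]], [0.05, [-15.1, -177, 0], [0, 0, 0]], [0.05, [-17.7, -207, 0], [0, 0, 0]], [0.05, [-20.2, -237, 0], [0, 0, 0]], [0.05, [-22.8, -267, 0], [0, 0, 0]], [0.05, [-25.4, -297, 0], [0, 0, 0]], [0.05, [-27.5, -322, 0], [0, 0, 0]], [0.05, [-29.2, -342, 0], [0, 0, 0]], [0.05, [-30.4, -356, 0], [0, 0, 0]], [0.05, [-31.1, -364, 0], [0, 0, 0]], [0.05, [-31.5, -368.7, 0], [0, 0, 0]], [0.05, [-31.5, -368.7, -5], [0, 0, 0]], [0.05, [-31.5, -368.7, -10], [0, 0, 0]], [0.05, [-31.5, -368.7, -10], [0, 0, 0]]]'

```text
time: 18.52
position: [552.2, -232.7, 75.3]
tcp_rot: [[0.137, 0.991, -0.002], [0.991, -0.137, 0.001], [0.001, -0.002, -1.0]]
ft_force: [-0.9, -0.3, -3.4]
gripper_width: 19.9
grip_force: 30.0
```

```bash
cat > shf.py <<'E'
from tiles import *
s=ctrl.observe(); print(s['time'],np.round(s['position'],1),np.round(s['ft_force'],1),np.round(s['ft_torque'],3))
R=np.array(s['tcp_rot']);p=np.array(s['position']); print('pred tile',p+R[:,0]*125-[0,0,41.2-8])
zt=p[2]-33.2
for n in('top','scene'):
    im,c=snap(n,n+'_%d.png'%(100*s['time'])); print(n,rect('shelf',im,c,zt))
E
python3 shf.py
```

```text
18.525 [ 552.2 -232.7   75.3] [-0.9 -0.3 -3.4] [-0.179 -0.095  0.008]
pred tile [ 569.39595148 -108.92259681   42.21000535]
top {'amber': (481.4, -108.2, 443.5, 244.8, 5.0)}
scene {}
```

Request:
play_rows --targets '[[0.05, [0, 0, -4], [0, 0, 0]], [0.05, [0, 0, -8], [0, 0, 0]], [0.05, [0, 0, -11], [0, 0, 0]], [0.05, [0, 0, -13], [0, 0, 0]], [0.05, [0, 0, -14], [0, 0, 0]], [0.05, [0, 0, -15], [0, 0, 0]], [0.05, [0, 0, -16], [0, 0, 0]], [0.05, [0, 0, -17], [0, 0, 0]], [0.05, [0, 0, -18], [0, 0, 0]], [0.05, [0, 0, -19], [0, 0, 0]], [0.05, [0, 0, -20], [0, 0, 0]], [0.05, [0, 0, -20], [0, 0, 0]], [0.05, [0, 0, -20], [0, 0, 0]]]'

```text
time: 20.25
position: [552.6, -233.6, 56.1]
tcp_rot: [[0.139, 0.99, -0.0], [0.99, -0.139, 0.0], [0.0, -0.0, -1.0]]
ft_force: [-0.4, 0.3, -2.6]
gripper_width: 19.9
grip_force: 30.0
```

```bash
sed -i 's/(H>12)&(H<24)&(S>130)/(H>8)\&(H<20)\&(S>150)/' tiles.py; python3 shf.py; ls -t pics | head -2; python3 - <<'E'
import cv2
im=cv2.imread('pics/scene_2015.png') if False else None
E
f=$(ls -t pics/scene_* | head -1); python3 -c "
from h import *
im=cv2.imread('$f'); c=viewer.calibration('scene'); u,v=proj(c,[[570,-110,20]])[0].astype(int); print(u,v)
cv2.imwrite('pics/s8b.png',cv2.resize(im[v-45:v+45,u-65:u+55],None,fx=6,fy=6,interpolation=cv2.INTER_CUBIC))"
```

```text
20.25 [ 552.6 -233.6   56.1] [-0.4  0.3 -2.6] [-0.115 -0.022 -0.048]
pred tile [ 569.93570375 -109.83597457   22.8565545 ]
top {'amber': (483.1, -108.2, 444.8, 245.5, 5.1)}
scene {'amber': (569.8, -114.2, 62.9, 64.6, -7.3)}
scene_2025.png
top_2025.png
311 195
```

View pics/s8b.png

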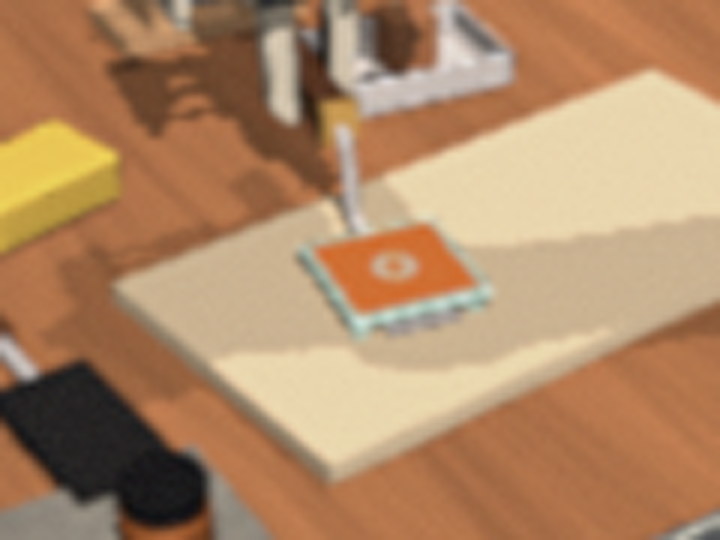

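Amber is set down over the shelf with feet on it (centre about (395,266) in the crop). I'll lower a little more and read the moment before withdrawing.

Request:
play_rows --targets '[[0.05, [0, 0, -0.5], [0, 0, 0]], [0.05, [0, 0, -1], [0, 0, 0]], [0.05, [0, 0, -1], [0, 0, 0]]]'

```text
time: 20.72
position: [552.6, -233.6, 55.0]
tcp_rot: [[0.139, 0.99, -0.0], [0.99, -0.139, 0.0], [0.0, -0.0, -1.0]]
ft_force: [-0.1, -0.2, -1.3]
gripper_width: 20.0
grip_force: 30.0
```

```bash
python3 - <<'E'
from tiles import *
for i in range(4):
    s=ctrl.observe(); print(s['time'],np.round(s['position'],2),np.round(s['ft_force'],2),np.round(s['ft_torque'],3))
    im,c=snap('scene','x%d.png'%i); print(rect('shelf',im,c,26))
E
```

```text
20.725 [ 552.57 -233.64   54.98] [-0.08 -0.25 -1.27] [-0.056 -0.087  0.044]
{'amber': (572.2, -110.1, 62.6, 64.3, -7.3)}
20.775 [ 552.58 -233.61   54.99] [ 0.25 -0.39 -2.12] [-0.031 -0.055 -0.028]
{'amber': (572.2, -110.1, 62.6, 64.3, -7.3)}
20.825 [ 552.62 -233.6    55.02] [ 0.66  0.03 -2.4 ] [ 0.001 -0.091  0.003]
{'amber': (572.0, -109.8, 62.8, 64.4, -8.1)}
20.875 [ 552.64 -233.6    55.04] [ 0.39  0.04 -1.29] [-0.042 -0.04  -0.032]
{'amber': (572.0, -109.8, 62.8, 64.4, -8.1)}
```

Request:
play_rows --targets '[[0.05, [-1.1, -8, 0], [0, 0, 0]], [0.05, [-2.5, -18, 0], [0, 0, 0]], [0.05, [-4.2, -30, 0], [0, 0, 0]], [0.05, [-5.9, -42, 0], [0, 0, 0]], [0.05, [-7.6, -54, 0], [0, 0, 0]], [0.05, [-9.3, -66, 0], [0, 0, 0]], [0.05, [-11, -78, 0], [0, 0, 0]], [0.05, [-12.6, -90, 0], [0, 0, 0]], [0.05, [-14.3, -102, 0], [0, 0, 0]], [0.05, [-15.3, -109, 0], [0, 0, 0]], [0.05, [-15.3, -109, 10], [0, 0, 0]], [0.05, [-15.3, -109, 40], [0, 0, 0]], [0.05, [-15.3, -109, 80], [0, 0, 0]], [0.05, [-15.3, -109, 110], [0, 0, 0]], [0.05, [-15.3, -109, 110], [0, 0, 0]]]'

```text
time: 22.8
position: [539.6, -342.3, 168.4]
tcp_rot: [[0.137, 0.99, 0.006], [0.991, -0.137, -0.003], [-0.002, 0.007, -1.0]]
ft_force: [-0.6, 0.5, -1.9]
gripper_width: 19.8
grip_force: 30.0
```

```bash
python3 - <<'E'
from tiles import *
s=ctrl.observe(); print(s['time'],np.round(s['position'],2),np.round(s['ft_force'],2),np.round(s['ft_torque'],3))
for n in('scene','top','wrist'):
    im,c=snap(n,'y_%s.png'%n); print(n,rect('shelf',im,c,26),rect('mat',im,c))
E
```

```text
22.8 [ 539.59 -342.28  168.43] [-0.61  0.52 -1.93] [-0.089 -0.025 -0.015]
scene {'amber': (571.9, -110.4, 62.5, 64.3, -8.1)} {'amber': (360.9, 121.9, 17.8, 3.6, 4.2), 'red': (472.9, 218.9, 64.9, 64.9, 0.9)}
top {'amber': (482.8, -108.0, 443.6, 244.9, 5.1)} {'amber': (477.1, 227.9, 394.8, 250.7, 0.4), 'red': (467.8, 220.5, 63.7, 66.0, 1.0)}
wrist {} {}
```

Request:
play_rows --targets '[[0.05, [-4, 20, 0], [0, 0, 0.02]], [0.05, [-12, 60, 0], [0, 0, 0.05]], [0.05, [-22, 110, 0], [0, 0, 0.08]], [0.05, [-32, 165, 0], [0, 0, 0.11]], [0.05, [-42, 220, 0], [0, 0, 0.15]], [0.05, [-54, 275, 0], [0, 0, 0.15]], [0.05, [-62, 320, 0], [0, 0, 0.15]], [0.05, [-65, 336.8, -20], [0, 0, 0.15]], [0.05, [-65, 336.8, -55], [0, 0, 0.15]], [0.05, [-65, 336.8, -90], [0, 0, 0.15]], [0.05, [-65, 336.8, -110], [0, 0, 0.15]], [0.05, [-65, 336.8, -118], [0, 0, 0.15]], [0.05, [-65, 336.8, -118], [0, 0, 0.15]], [0.05, [-65, 336.8, -118], [0, 0, 0.15]]]'

```text
time: 24.7
position: [472.8, -5.7, 47.6]
tcp_rot: [[-0.011, 1.0, 0.001], [1.0, 0.011, 0.0], [0.0, 0.001, -1.0]]
ft_force: [-0.7, -0.2, -1.0]
gripper_width: 19.9
grip_force: 30.0
```

```bash
python3 - <<'E'
from tiles import *
s=ctrl.observe(); print(s['time'],s['position'],np.round(s['tcp_rot'],3),s['ft_force'])
im,c=snap('scene','s9.png'); print(rect('mat',im,c)); R=np.array(s['tcp_rot']);p=np.array(s['position']); o=p+R[:,2]*41.2
pts=np.array([proj(c,[o+R[:,0]*a-R[:,1]*b+[0,0,1]])[0] for a,b in [(169,21),(169,-21),(75,21),(75,-21)]])
x0,y0=(pts.mean(0)-[35,30]).astype(int); F=8; b=cv2.resize(im[y0:y0+75,x0:x0+95,::-1],None,fx=F,fy=F,interpolation=cv2.INTER_CUBIC)
for q in (pts-[x0,y0]+.5)*F: print(q); cv2.drawMarker(b,tuple(int(v) for v in q),(255,0,255),cv2.MARKER_CROSS,14,1)
cv2.imwrite('pics/s9b.png',b)
im,c=snap('top','t9.png'); print(rect('mat',im,c))
E
```

```text
24.7 [472.82345116  -5.74398505  47.60395127] [[-0.011  1.     0.001]
 [ 1.     0.011  0.   ]
 [ 0.     0.001 -1.   ]] [-0.69899651 -0.17088997 -1.00142093]
{'amber': (510.7, 116.1, 20.2, 7.3, -14.6), 'red': (472.9, 218.9, 64.9, 64.9, 0.9)}
[416.95071337 293.70597245]
[327.54940627 333.759907  ]
[248.71640316 160.39075325]
[161.59085039 195.67087367]
{'amber': (563.5, 230.4, 223.6, 247.7, 1.1), 'red': (467.8, 220.5, 63.7, 66.0, 1.0)}
```

View pics/s9b.png

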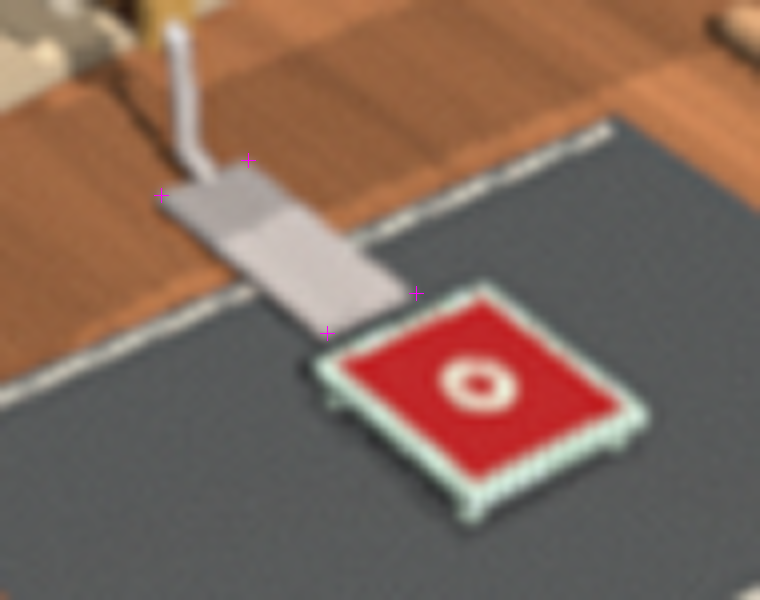

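The blade corners match the markers, so it is still level, and it lines up with red. The tile is intact at (480,385) in the crop. Inserting under red and lifting.

Request:
play_rows --targets '[[0.05, [0, 0, -0.7], [0, 0, 0]], [0.05, [-0.1, 10, -0.7], [0, 0, 0]], [0.05, [-0.2, 20, -0.7], [0, 0, 0]], [0.05, [-0.3, 30, -0.7], [0, 0, 0]], [0.05, [-0.4, 40, -0.7], [0, 0, 0]], [0.05, [-0.5, 50, -0.7], [0, 0, 0]], [0.05, [-0.6, 60, -0.7], [0, 0, 0]], [0.05, [-0.7, 70, -0.7], [0, 0, 0]], [0.05, [-0.8, 80, -0.7], [0, 0, 0]], [0.05, [-0.9, 90, -0.7], [0, 0, 0]], [0.05, [-1, 100.3, -0.7], [0, 0, 0]], [0.05, [-1, 100.3, -0.7], [0, 0, 0]], [0.05, [-1, 100.3, -0.7], [0, 0, 0]]]'

```text
time: 26.42
position: [471.2, 94.0, 46.3]
tcp_rot: [[-0.011, 1.0, -0.0], [1.0, 0.011, -0.001], [-0.001, -0.0, -1.0]]
ft_force: [-0.2, -1.2, -2.1]
gripper_width: 19.6
grip_force: 30.0
```

```bash
python3 - <<'E'
from tiles import *
s=ctrl.observe(); print(s['time'],s['position'],s['ft_force'],s['ft_torque'])
im,c=snap('scene','s10.png'); print(rect('mat',im,c))
E
```

```text
26.425 [471.21642944  94.04397396  46.27342166] [-0.23126501 -1.15261434 -2.1280658 ] [-0.02611556 -0.06858042  0.00886948]
{'amber': (449.6, 111.7, 34.3, 6.9, -34.6), 'red': (472.9, 218.9, 64.9, 64.9, 0.9)}
```

Request:
play_rows --targets '[[0.05, [0, 0, 2], [0, 0, 0]], [0.05, [0, 0, 3.5], [0, 0, 0]], [0.05, [0, 0, 5], [0, 0, 0]], [0.05, [0, 0, 7], [0, 0, 0]], [0.05, [0, 0, 10], [0, 0, 0]], [0.05, [0, 0, 14], [0, 0, 0]], [0.05, [0, 0, 20], [0, 0, 0]], [0.05, [0, 0, 28], [0, 0, 0]], [0.05, [0, 0, 36], [0, 0, 0]], [0.05, [0, 0, 40], [0, 0, 0]], [0.05, [0, 0, 40], [0, 0, 0]]]'

```text
time: 27.85
position: [471.5, 94.5, 86.7]
tcp_rot: [[-0.011, 1.0, 0.001], [1.0, 0.011, 0.0], [0.0, 0.001, -1.0]]
ft_force: [-0.4, -0.1, -3.6]
gripper_width: 20.0
grip_force: 30.0
```

Request:
play_rows --targets '[[0.05, [-0.4, -5, 0], [0, 0, 0]], [0.05, [-1.3, -15, 0], [0, 0, 0]], [0.05, [-2.8, -32, 0], [0, 0, 0]], [0.05, [-5, -57, 0], [0, 0, 0]], [0.05, [-7.6, -87, 0], [0, 0, 0]], [0.05, [-10.2, -117, 0], [0, 0, 0]], [0.05, [-12.8, -147, 0], [0, 0, 0]], [0.05, [-15.5, -177, 0], [0, 0, 0]], [0.05, [-18.1, -207, 0], [0, 0, 0]], [0.05, [-20.7, -237, 0], [0, 0, 0]], [0.05, [-23.3, -267, 0], [0, 0, 0]], [0.05, [-25.7, -294, 0], [0, 0, 0]], [0.05, [-27.5, -315, 0], [0, 0, 0]], [0.05, [-28.8, -330, 0], [0, 0, 0]], [0.05, [-29.6, -339, 0], [0, 0, 0]], [0.05, [-30, -343.3, 0], [0, 0, 0]], [0.05, [-30, -343.3, 0], [0, 0, 0]], [0.05, [-30, -343.3, -5], [0, 0, 0]], [0.05, [-30, -343.3, -10], [0, 0, 0]], [0.05, [-30, -343.3, -10], [0, 0, 0]]]'

```text
time: 30.35
position: [441.0, -248.3, 75.7]
tcp_rot: [[-0.012, 1.0, -0.001], [1.0, 0.012, 0.001], [0.001, -0.001, -1.0]]
ft_force: [-0.2, -0.2, -3.3]
gripper_width: 19.7
grip_force: 30.0
```

```bash
python3 - <<'E'
from tiles import *
s=ctrl.observe(); print(s['time'],s['position'],s['ft_force'],s['ft_torque'])
for n in('scene','top'):
    im,c=snap(n,'z_%s.png'%n); print(n,rect('shelf',im,c,26),rect('shelf',im,c,43))
E
```

```text
30.35 [ 440.96757616 -248.28334907   75.74924868] [-0.24572748 -0.19733952 -3.26553689] [-0.23033688 -0.06947395  0.03289257]
scene {'amber': (553.9, -126.5, 61.4, 64.4, -8.1), 'red': (426.8, -145.5, 64.9, 64.6, 0.5)} {'amber': (567.6, -103.7, 59.8, 62.7, -8.1), 'red': (443.8, -122.3, 63.2, 62.9, 0.5)}
top {'amber': (482.8, -108.0, 443.6, 244.9, 5.1), 'red': (439.7, -124.7, 65.3, 66.3, 0.8)} {'amber': (481.3, -108.2, 443.1, 244.6, 5.0), 'red': (438.7, -123.2, 64.4, 65.3, 0.8)}
```

Amber has been knocked about 24 mm to (553,-126). It is still well inside the shelf and clear of red's place at (440,-124). Setting red down.

Request:
play_rows --targets '[[0.05, [0, 0, -4], [0, 0, 0]], [0.05, [0, 0, -8], [0, 0, 0]], [0.05, [0, 0, -11], [0, 0, 0]], [0.05, [0, 0, -13], [0, 0, 0]], [0.05, [0, 0, -14], [0, 0, 0]], [0.05, [0, 0, -15], [0, 0, 0]], [0.05, [0, 0, -16], [0, 0, 0]], [0.05, [0, 0, -17], [0, 0, 0]], [0.05, [0, 0, -18], [0, 0, 0]], [0.05, [0, 0, -19], [0, 0, 0]], [0.05, [0, 0, -20], [0, 0, 0]], [0.05, [0, 0, -21], [0, 0, 0]], [0.05, [0, 0, -21.3], [0, 0, 0]], [0.05, [0, 0, -21.3], [0, 0, 0]]]'

```text
time: 32.2
position: [441.3, -248.8, 55.0]
tcp_rot: [[-0.011, 1.0, -0.0], [1.0, 0.011, 0.0], [0.0, -0.0, -1.0]]
ft_force: [0.6, -0.0, -2.1]
gripper_width: 19.9
grip_force: 30.0
```

```bash
python3 - <<'E'
from tiles import *
for i in range(4):
    s=ctrl.observe(); print(s['time'],np.round(s['position'],2),np.round(s['ft_force'],2),np.round(s['ft_torque'],3))
    im,c=snap('scene','x%d.png'%i); print(rect('shelf',im,c,26))
E
```

```text
32.2 [ 441.3  -248.79   55.01] [ 0.63 -0.05 -2.15] [-0.073 -0.067  0.005]
{'amber': (554.0, -126.3, 61.9, 64.3, -7.9), 'red': (443.1, -123.5, 62.8, 62.1, 1.3)}
32.25 [ 441.3  -248.83   55.04] [-0.32  0.14 -1.39] [-0.044 -0.082  0.049]
{'amber': (553.9, -126.3, 61.7, 64.3, -8.1), 'red': (443.1, -123.5, 62.8, 62.1, 1.3)}
32.3 [ 441.35 -248.84   55.09] [ 0.45 -0.15 -1.62] [-0.066 -0.078  0.027]
{'amber': (553.7, -126.2, 61.2, 64.4, -8.8), 'red': (443.1, -123.5, 62.8, 62.1, 1.3)}
32.35 [ 441.32 -248.8    55.06] [ 0.19  0.23 -2.45] [-0.044 -0.135 -0.003]
{'amber': (553.9, -126.3, 61.7, 64.3, -8.1), 'red': (443.1, -123.5, 62.8, 62.1, 1.3)}
```

Request:
play_rows --targets '[[0.05, [0.1, -8, 0], [0, 0, 0]], [0.05, [0.2, -18, 0], [0, 0, 0]], [0.05, [0.3, -30, 0], [0, 0, 0]], [0.05, [0.4, -42, 0], [0, 0, 0]], [0.05, [0.6, -54, 0], [0, 0, 0]], [0.05, [0.7, -66, 0], [0, 0, 0]], [0.05, [0.8, -78, 0], [0, 0, 0]], [0.05, [1, -90, 0], [0, 0, 0]], [0.05, [1.1, -102, 0], [0, 0, 0]], [0.05, [1.2, -109, 0], [0, 0, 0]], [0.05, [1.2, -109, 10], [0, 0, 0]], [0.05, [1.2, -109, 40], [0, 0, 0]], [0.05, [1.2, -109, 80], [0, 0, 0]], [0.05, [1.2, -109, 110], [0, 0, 0]], [0.05, [1.2, -109, 110], [0, 0, 0]]]'

```text
time: 34.28
position: [444.4, -357.9, 167.9]
tcp_rot: [[-0.012, 1.0, 0.005], [1.0, 0.012, -0.003], [-0.003, 0.005, -1.0]]
ft_force: [0.5, 0.7, -2.4]
gripper_width: 19.8
grip_force: 30.0
```

```bash
python3 - <<'E'
from tiles import *
s=ctrl.observe(); print(s['time'],s['position'],np.round(s['tcp_rot'],3))
for n in('scene','top'):
    im,c=snap(n,'v_%s.png'%n); print(n,rect('shelf',im,c,26))
E
```

```text
34.275 [ 444.38546487 -357.86706119  167.90452703] [[-0.012  1.     0.005]
 [ 1.     0.012 -0.003]
 [-0.003  0.005 -1.   ]]
scene {'amber': (554.0, -126.5, 61.6, 63.8, -9.1), 'red': (442.8, -123.5, 63.5, 62.1, 1.3)}
top {'amber': (482.8, -108.0, 443.6, 244.9, 5.1), 'red': (439.7, -123.4, 66.0, 62.9, 0.2)}
```

Request:
play_rows --targets '[[0.05, [5, -10, 0], [0, 0, -0.15]], [0.05, [12, -22, 0], [0, 0, -0.3]], [0.05, [20, -36, 0], [0, 0, -0.46]], [0.05, [27, -50, 0], [0, 0, -0.62]], [0.05, [34, -64, 0], [0, 0, -0.78]], [0.05, [42, -78, 0], [0, 0, -0.94]], [0.05, [50, -92, 0], [0, 0, -1.1]], [0.05, [56, -104, 0], [0, 0, -1.26]], [0.05, [60, -112, 0], [0, 0, -1.4]], [0.05, [63.2, -117.3, 0], [0, 0, -1.53]], [0.05, [63.2, -117.3, 0], [0, 0, -1.606]], [0.05, [63.2, -117.3, 0], [0, 0, -1.606]], [0.05, [63.2, -117.3, -20], [0, 0, -1.606]], [0.05, [63.2, -117.3, -45], [0, 0, -1.606]], [0.05, [63.2, -117.3, -65], [0, 0, -1.606]], [0.05, [63.2, -117.3, -75], [0, 0, -1.606]], [0.05, [63.2, -117.3, -75], [0, 0, -1.606]], [0.05, [63.2, -117.3, -75], [0, 0, -1.606]], [0.05, [63.2, -117.3, -75], [0, 0, -1.606]]]'

```text
time: 36.75
position: [506.2, -475.5, 91.1]
tcp_rot: [[1.0, -0.024, 0.002], [-0.024, -1.0, -0.001], [0.002, 0.001, -1.0]]
ft_force: [-0.5, 0.4, -1.0]
gripper_width: 19.2
grip_force: 30.0
```

Request:
play_rows --targets '[[0.05, [0, 0, -6], [0, 0, 0]], [0.05, [0, 0, -12], [0, 0, 0]], [0.05, [0, 0, -18], [0, 0, 0]], [0.05, [0, 0, -24], [0, 0, 0]], [0.05, [0, 0, -28], [0, 0, 0]], [0.05, [0, 0, -31], [0, 0, 0]], [0.05, [0, 0, -33], [0, 0, 0]], [0.05, [0, 0, -34], [0, 0, 0]], [0.05, [0, 0, -34], [0, 0, 0]], [0.05, [0, 0, -34], [0, 0, 0]]]'

```text
time: 38.0
position: [505.8, -475.2, 56.6]
tcp_rot: [[1.0, -0.024, 0.0], [-0.024, -1.0, -0.0], [0.0, 0.0, -1.0]]
ft_force: [0.8, 1.3, 1.6]
gripper_width: 19.4
grip_force: 30.0
```

Request:
play_rows --targets '[[0.3, [0, 0, 0], [0, 0, 0]], [0.5, [0, 0, 0], [0, 0, 0]], [0.6, [0, 0, 0], [0, 0, 0]], [0.6, [0, 0, 0], [0, 0, 0]], [0.6, [0, 0, 0], [0, 0, 0]], [0.6, [0, 0, 20], [0, 0, 0]], [0.6, [0, 0, 60], [0, 0, 0]], [0.6, [0, 0, 110], [0, 0, 0]], [0.6, [-30, 30, 160], [0, 0, 0]], [0.6, [-40, 40, 190], [0, 0, 0]], [0.6, [-40, 40, 190], [0, 0, 0]], [0.6, [-40, 40, 190], [0, 0, 0]]]'

```text
time: 39.5
position: [465.6, -435.2, 245.9]
tcp_rot: [[1.0, -0.024, -0.0], [-0.024, -1.0, 0.0], [-0.0, -0.0, -1.0]]
ft_force: [0.4, 0.1, -0.5]
gripper_width: 55.9
grip_force: 0.0
```

```bash
python3 - <<'E'
from tiles import *
s=ctrl.observe(); print(s['time'],s['position'])
im,c=snap('wrist','wr.png'); 
for P in [(446,-473.7),(549,-477)]: print(proj(c,[[*P,86]]))
# dark brown handle rect
obs=[]
for n in('top','scene'):
    I,cc=snap(n,'p_%s.png'%n); H,S,V=cv2.split(cv2.cvtColor(I,cv2.COLOR_RGB2HSV))
    m=(((H<6)|(H>174))&(S>150)&(V>100)).astype(np.uint8); u,v=proj(cc,[[471,433,96]])[0].astype(int)
    roi=np.zeros_like(m); roi[v-22:v+22,u-22:u+22]=1; m*=roi
    nl,l,st,ce=cv2.connectedComponentsWithStats(m); i=1+np.argmax(st[1:,4]); print(n,ce[i],st[i]); obs.append((cc,ce[i]))
    print(atz(cc,[ce[i]],92))
    print(n,rect('shelf',I,cc,26))
print(tri(obs))
g=im[:,:,::-1]; hsv=cv2.cvtColor(im,cv2.COLOR_RGB2HSV); H,S,V=cv2.split(hsv)
m=((V<115)&(S>90)&(H<14)).astype(np.uint8); roi=np.zeros_like(m); q=proj(c,[[446,-475,86],[549,-477,86]]); x0,y0=(q.min(0)-25).astype(int);x1,y1=(q.max(0)+25).astype(int); roi[max(y0,0):y1,x0:x1]=1; m=cv2.morphologyEx(m*roi,cv2.MORPH_OPEN,np.ones((9,9),np.uint8))
cn=max(cv2.findContours(m,0,1)[0],key=cv2.contourArea); G=atz(c,cn.reshape(-1,2).astype(float),86)[:,:2].astype(np.float32); print('handle',cv2.minAreaRect(G))
E
```

```text
39.5 [ 465.57215528 -435.16342678  245.91299789]
[[361.90078793 197.76177004]]
[[366.48927569  89.15432618]]
top [164.02272727 234.56818182] [159 230  11  10  88]
[[473.04334395 440.38639584  92.        ]]
top {'amber': (482.8, -108.0, 443.6, 244.9, 5.1), 'red': (439.7, -123.4, 66.0, 62.9, 0.2)}
scene [476.64189189 274.52027027] [469 269  16  12 148]
[[477.02344192 438.72097761  92.        ]]
scene {'amber': (553.9, -126.3, 61.7, 64.3, -8.1), 'red': (443.1, -123.5, 62.8, 62.1, 1.3)}
[474.25206413 439.28266626  90.88907411]Traceback (most recent call last):
  File "<stdin>", line 17, in <module>
ValueError: max() iterable argument is empty
```

```bash
python3 - <<'E'
from h import *
c=viewer.calibration('wrist'); im=cv2.imread('pics/wr.png')[:,:,::-1]
c2=np.load('w2.npy',allow_pickle=True).item(); i2=cv2.imread('pics/w2.png')[:,:,::-1]
def S(I,c,P):
    u,v=np.round(proj(c,[P])[0]).astype(int); return I[v,u].tolist() if 0<=u<640 and 0<=v<400 else None
for x in (455,500,540):
    yc=-473.6-(x-447)*.033
    print(x,[(d,S(im,c,(x,yc+d,86)),S(i2,c2,(x,yc+d,86))) for d in(-14,-8,0,8,14)])
for d in (-26,-18,0,18,26): print('blade',d,S(im,c,(586,-477+d,17)),S(i2,c2,(586,-477+d,17)))
E
```

```text
455 [(-14, [178, 127, 85], [192, 139, 94]), (-8, [124, 81, 54], [119, 77, 52]), (0, [132, 86, 58], [134, 88, 59]), (8, [129, 84, 56], [132, 87, 59]), (14, [189, 137, 92], [192, 138, 94])]
500 [(-14, [222, 190, 145], [211, 174, 131]), (-8, [128, 83, 58], [128, 95, 68]), (0, [127, 83, 56], [112, 73, 49]), (8, [121, 78, 53], [123, 80, 55]), (14, [202, 166, 125], [206, 169, 128])]
540 [(-14, [171, 138, 101], [132, 103, 74]), (-8, [110, 76, 51], [95, 67, 48]), (0, [130, 84, 58], [114, 72, 49]), (8, [126, 82, 56], [111, 73, 50]), (14, [145, 114, 82], [140, 110, 79])]
blade -26 [137, 94, 60] [138, 94, 62]
blade -18 [209, 202, 193] [190, 183, 174]
blade 0 [194, 186, 177] [181, 173, 164]
blade 18 [211, 204, 195] [192, 185, 176]
blade 26 [170, 120, 79] [171, 120, 81]
```

Request:
play_rows --targets '[[0, [0, 60, 0], [0, 0, 0.1]], [0, [0, 120, 0], [0, 0, 0.25]], [0, [5, 180, 0], [0, 0, 0.4]], [0, [8, 240, 0], [0, 0, 0.55]], [0, [8, 300, 0], [0, 0, 0.7]], [0, [8, 360, 0], [0, 0, 0.85]], [0, [8, 420, 0], [0, 0, 1.0]], [0, [8, 480, 0], [0, 0, 1.15]], [0, [8, 540, 0], [0, 0, 1.3]], [0, [8, 600, 0], [0, 0, 1.45]], [0, [8, 660, 0], [0, 0, 1.6]], [0, [8, 720, 0], [0, 0, 1.6]], [0, [8, 780, 0], [0, 0, 1.6]], [0, [8, 840, 0], [0, 0, 1.6]], [0, [8.7, 874, 0], [0, 0, 1.6]], [0, [8.7, 874, -40], [0, 0, 1.6]], [0, [8.7, 874, -80], [0, 0, 1.6]], [0, [8.7, 874, -120], [0, 0, 1.6]], [0, [8.7, 874, -120], [0, 0, 1.6]], [0, [8.7, 874, -120], [0, 0, 1.6]]]'

```text
time: 42.15
position: [474.9, 439.8, 126.9]
tcp_rot: [[-0.005, 1.0, 0.0], [1.0, 0.005, 0.002], [0.002, 0.0, -1.0]]
ft_force: [-0.3, 0.5, 1.0]
gripper_width: 0.5
grip_force: 0.0
```

The spatula sits exactly where it was at the start. Pressing the plunger.

Request:
play_rows --targets '[[0, [0, 0, -15], [0, 0, 0]], [0, [0, 0, -25], [0, 0, 0]], [0, [0, 0, -30], [0, 0, 0]], [0, [0, 0, -34], [0, 0, 0]], [0, [0, 0, -38], [0, 0, 0]], [0, [0, 0, -40], [0, 0, 0]], [0, [0, 0, -41], [0, 0, 0]], [0, [0, 0, -42], [0, 0, 0]], [0, [0, 0, -42], [0, 0, 0]], [0, [0, 0, -42], [0, 0, 0]]]'

```text
time: 43.4
position: [474.3, 438.4, 84.6]
tcp_rot: [[-0.005, 1.0, -0.0], [1.0, 0.005, -0.001], [-0.001, -0.0, -1.0]]
ft_force: [-2.9, -3.6, 5.1]
gripper_width: 0.5
grip_force: 2.8
```

Request:
play_rows --targets '[[0, [0, 0, -0.7], [0, 0, 0]], [0, [0, 0, -1.2], [0, 0, 0]], [0, [0, 0, -1.5], [0, 0, 0]], [0, [0, 0, -1.5], [0, 0, 0]]]'

```text
time: 43.9
position: [474.3, 438.5, 84.3]
tcp_rot: [[-0.005, 1.0, 0.001], [1.0, 0.005, -0.001], [-0.001, 0.001, -1.0]]
ft_force: [-2.8, -5.5, 10.7]
gripper_width: 0.7
grip_force: 5.5
```

Request:
play_rows --targets '[[0, [0, 0, -1], [0, 0, 0]], [0, [0, 0, -1], [0, 0, 0]], [0, [0, 0, -1], [0, 0, 0]], [0, [0, 0, 5], [0, 0, 0]], [0, [0, 0, 15], [0, 0, 0]], [0, [0, 0, 40], [0, 0, 0]], [0, [0, 0, 90], [0, 0, 0]], [0, [-20, -60, 140], [0, 0, 0]], [0, [-20, -110, 160], [0, 0, 0]], [0, [-20, -110, 160], [0, 0, 0]], [0, [-20, -110, 160], [0, 0, 0]], [0, [-20, -110, 160], [0, 0, 0]]]'

```text
time: 45.4
position: [453.8, 330.6, 241.7]
tcp_rot: [[-0.007, 1.0, -0.002], [1.0, 0.007, 0.001], [0.001, -0.002, -1.0]]
ft_force: [0.0, -1.0, -0.2]
gripper_width: 0.9
grip_force: 0.0
```

```bash
python3 - <<'E'
from tiles import *
s=ctrl.observe(); print(s['time'],s['position'],s['ft_force'])
for n in('scene','top'):
    I,cc=snap(n,'e_%s.png'%n); print(n,rect('shelf',I,cc,26))
    H,S,V=cv2.split(cv2.cvtColor(I,cv2.COLOR_RGB2HSV)); u,v=proj(cc,[[474,439,96]])[0].astype(int)
    m=(((H<6)|(H>174))&(S>150)&(V>100))[v-22:v+22,u-22:u+22].astype(np.uint8); st=cv2.connectedComponentsWithStats(m); i=1+np.argmax(st[2][1:,4]); print(st[3][i]+[u-22,v-22],st[2][i,4])
    if n=='scene':
        pr=proj(cc,[[424.5,-338,43]])[0].astype(int); print('prop px',I[pr[1],pr[0]])
    if n=='top':
        a=proj(cc,[[552.5,-126.5,26]])[0].astype(int); print(I[a[1]-4:a[1]+5:4,a[0]-6:a[0]+7:3].tolist())
# margins on shelf (px-derived corners)
q=np.array([[672,3],[692,-194],[298,-239],[278,-47]],np.float32)
for x,y,a in((552.5,-126.5,-8),(441,-123.5,1)):
    b=cv2.boxPoints(((x,y),(80,80),a)); print([round(cv2.pointPolygonTest(q,tuple(map(float,p)),True)) for p in b])
E
```

```text
45.4 [453.79714537 330.55966822 241.67304821] [ 0.01419909 -1.04031929 -0.16997351]
scene {'amber': (554.2, -126.0, 61.1, 63.7, -8.1), 'red': (442.8, -123.5, 63.5, 62.1, 1.3)}
[476.61073826 274.55033557] 149
prop px [185 121  83]
top {'amber': (482.8, -108.0, 443.6, 244.9, 5.1), 'red': (439.7, -123.4, 66.0, 62.9, 0.2)}
[150.85169492 246.20762712] 236
[[[231, 138, 10], [231, 138, 9], [231, 137, 0], [231, 138, 6], [232, 139, 10]], [[231, 139, 9], [229, 202, 149], [230, 190, 127], [229, 228, 193], [231, 136, 5]], [[231, 139, 10], [231, 158, 69], [228, 223, 179], [229, 213, 167], [231, 138, 7]]]
[64, 54, 34, 84]
[52, 63, 55, 61]
```

Both tiles are on the shelf with margins over 30 mm. The plunger has sprung back (same pixel as before), the spatula is in its rack and the prop is in the tray. Handing in.

```bash
python3 -c "
from workcell import workorder; print(workorder.sign_off())"
```

```text
the job is handed in; nothing more can be done
None
```

I handed the job in at about 45 s: the prop is in the tray, the amber and red tiles are on the shelf, the spatula is back in its rack and the timer plunger was pressed and has sprung back. There was no blue tile, and amber was found about 24 mm from where I set it, still wholly on the shelf and clear of red.

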